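# Unstack the washed cups to dry

## Robot

A 6-joint arm with a two-finger parallel gripper is mounted at the origin on the work surface. World frame = base frame: x ahead of the robot, y to its left, z up, the work surface at z = 0. Lengths are in m, angles in degrees, forces in N, time in s.
With the tool pointing down it reaches from about 0.275 to 0.975 m from the base axis. Payload 8.4 kg.
Tool frame: the origin (TCP) lies midway between the tips of the shut fingers; the grasp point (between the pads) lies 19 mm behind it; z points along the fingers, x is the direction in which the jaws open and shut, and the axes are right-handed (so a half turn about z gives the same grasp; the last joint's range is limited). The gripper opens to 92 mm and grips with 3 to 60 N. Pads are 20 mm wide; open, the fingers measure 128 mm over their backs; the gripper's body (75 mm by 189 mm) begins 69 mm behind the grasp point.
Start: joints at [-65.226, 20.225, 93.587, -0, 66.188, -0.138], TCP at [0.263, -0.567, 0.215] pointing down, gripper open.
Joint ranges: [-150.9, 150.9], [-52.94, 120.26], [3.33, 152.33], [-74.26, 254.26], [0, 154.13], [-172.89, 172.89]. Speed limits (degrees/s): [127.2, 127.2, 159.86, 180, 180, 180].

## Interface

Orientations are given as [roll, pitch, yaw] about the fixed x, y, z axes, in that order (R = Rz(yaw) Ry(pitch) Rx(roll)).
In Python, from workcell import robot gives the robot as it stands.
- The arm moves only by the shell command python3 -m pendant 'ROWS'. ROWS is JSON, one flat list of numbers, 5 for each row, row after row: the opening, from 0 (shut) to 1 (fully open), then the shift along the tool's x, y, z in m, then the turn about the tool's z in rad. A call has 1 to 10 rows; each row is the pose to reach, as a shift and turn from the pose commanded when the call began, along the tool's axes at that moment; what a row does not reach only later rows make up. A row lasts 1/10 s, in which the tool goes at most 50 mm and 8.59 degrees, less where a joint would pass 70% of its speed; a pose out of reach is approached as far as the arm can. A call with a gripper value outside its range is refused whole. The fingers move at their own pace and stop on an object; the grip force is fixed at half the most. Time passes only in rows, so rows that repeat a pose let the fingers close. It gives the time, the measured TCP pose, the force and the opening at its end, in the units of the state.
- robot.observe(): the state, without advancing time (a new reading comes with each control period).
- robot.grab_frame(name): name is "side" or "top" or "wrist"; returns the picture (480x640x3 uint8, blue, green, red); there is no depth.
- robot.camera_model(name): a dict with "fx", "fy", "cx", "cy" (pixels), "rvec" (rotation vector, rad) and "tvec" (3), from world to camera coordinates, as OpenCV has them; the wrist camera has in their place "mount" (4x4, takes a point from camera to tool coordinates, whose origin is the TCP and whose axes are the tool frame's). Camera axes: x right, y down, z forward; pixel columns grow to the right and rows downward; lengths in m; the calibration is good to about 2 mm. A picture is of the moment at which its call begins: read the wrist's pose just before it. camera_model takes no time and is no camera call.
- robot.job_done(): hands the job in, once; it reports no verdict.
The state is a dict: "t": time; "joints": joint angles; "joint_velocities": joint speeds; "joint_efforts": joint torques, N m; "eef_pos": TCP position; "eef_rot": TCP orientation; "ft_force": force on the tool from outside, world axes, zero at the start; "torque": the same for the moment, N m; "finger_gap": opening from 0.0 (shut) to 1.0 (fully open).
Only numpy, scipy, OpenCV 4.12 (cv2) and the standard library are available. Lean on these libraries where they do the work, as an engineer would, in place of code of your own. Each camera call takes 0.05 s, during which the arm holds its last target.

## Task

The cups have come out of the dishwasher stacked mouth down in two piles. Take the piles apart and stand each cup by itself, still mouth down, in the middle of the drip mat of its own colour so that it can dry. They are crockery: set them down gently, and do not drop any or tip any over.

Things in the scene. Friction and masses are not known exactly. Their poses are not given: they have to be found in the camera images.
- cup_blue_mid (a point): Centre (half-way up) of the blue large ceramic cup, standing MOUTH DOWN, 68 mm high, about 280 g. Grip the top 36 mm, a straight cylinder 60 mm across (the foot); below it flares to the 84 mm rim. z up (mouth to foot); the loop handle sticks out along +y to 56 mm from the axis, so close the fingers along x. Starts on the table, bottom of a stack.
- cup_red_mid (a point): Centre (half-way up) of the red large ceramic cup, standing MOUTH DOWN, 68 mm high, about 280 g. Grip the top 36 mm, a straight cylinder 60 mm across (the foot); below it flares to the 84 mm rim. z up (mouth to foot); the loop handle sticks out along +y to 56 mm from the axis, so close the fingers along x. Starts on the table, bottom of a stack.
- cup_green_mid (a point): Centre (half-way up) of the green medium ceramic cup, standing MOUTH DOWN, 56 mm high, about 160 g. Grip the top 32 mm, a straight cylinder 42 mm across (the foot); below it flares to the 54 mm rim. z up (mouth to foot); the loop handle sticks out along +y to 40 mm from the axis, so close the fingers along x. Starts on a large cup's flat foot.
- cup_yellow_mid (a point): Centre (half-way up) of the yellow medium ceramic cup, standing MOUTH DOWN, 56 mm high, about 160 g. Grip the top 32 mm, a straight cylinder 42 mm across (the foot); below it flares to the 54 mm rim. z up (mouth to foot); the loop handle sticks out along +y to 40 mm from the axis, so close the fingers along x. Starts on a large cup's flat foot.
- cup_white_mid (a point): Centre (half-way up) of the white small ceramic cup, standing MOUTH DOWN, 42 mm high, about 90 g. Grip the top 26 mm, a straight cylinder 32 mm across (the foot); below it flares to the 40 mm rim. z up (mouth to foot); the loop handle sticks out along +y to 30 mm from the axis, so close the fingers along x. Starts on a medium cup's flat foot, top of a stack.
- mat_blue_top (a point): Centre of the upper face of the blue drip mat, a round ribbed disc 112 mm in diameter and 5 mm thick, fixed on the table; z up. The place of the blue cup.
- mat_red_top (a point): Centre of the upper face of the red drip mat, a round ribbed disc 112 mm in diameter and 5 mm thick, fixed on the table; z up. The place of the red cup.
- mat_green_top (a point): Centre of the upper face of the green drip mat, a round ribbed disc 112 mm in diameter and 5 mm thick, fixed on the table; z up. The place of the green cup.
- mat_yellow_top (a point): Centre of the upper face of the yellow drip mat, a round ribbed disc 112 mm in diameter and 5 mm thick, fixed on the table; z up. The place of the yellow cup.
- mat_white_top (a point): Centre of the upper face of the white drip mat, a round ribbed disc 112 mm in diameter and 5 mm thick, fixed on the table; z up. The place of the white cup.
Things that resemble listed ones, but are neither listed nor needed, are in the scene too. What is shaped like the part that bears cup_white_mid but blue or purple is not meant.

How it is judged (in metres and radians):
At the end, for the whole second after the job is handed in: All five cups stand mouth down on the drip mat of their own colour, each cup's axis within 14 mm of the mat's centre, its rim resting on the mat (height within 4 mm), upright within 0.1 rad, released and at rest (horizontal distance between cup_blue_mid and mat_blue_top below 0.014 m and z of cup_blue_mid in the frame of mat_blue_top between 0.03 and 0.038 m and angle between each of cup_blue_mid, cup_red_mid, cup_green_mid, cup_yellow_mid, cup_white_mid's own z axis and vertical below 0.1 rad and linear speed of each of cup_blue, cup_red, cup_green, cup_yellow, cup_white below 0.02 m/s and angular speed of each of cup_blue, cup_red, cup_green, cup_yellow, cup_white below 0.2 rad/s and horizontal distance between cup_red_mid and mat_red_top below 0.014 m and z of cup_red_mid in the frame of mat_red_top between 0.03 and 0.038 m and horizontal distance between cup_green_mid and mat_green_top below 0.014 m and z of cup_green_mid in the frame of mat_green_top between 0.024 and 0.032 m and horizontal distance between cup_yellow_mid and mat_yellow_top below 0.014 m and z of cup_yellow_mid in the frame of mat_yellow_top between 0.024 and 0.032 m and horizontal distance between cup_white_mid and mat_white_top below 0.014 m and z of cup_white_mid in the frame of mat_white_top between 0.017 and 0.025 m); the robot touches nothing.
It fails at once if a cup is tipped over (more than 40 degrees) (angle between any of cup_blue_mid, cup_red_mid, cup_green_mid, cup_yellow_mid, cup_white_mid's own z axis and vertical above 0.7 rad).
It fails at once if a cup is dropped or knocked flying (over 0.6 m/s while not held, a fall of about 2 cm) ((contact force between the fingers and cup_blue below 0.05 N and linear speed of cup_blue above 0.6 m/s) or (contact force between the fingers and cup_red below 0.05 N and linear speed of cup_red above 0.6 m/s) or (contact force between the fingers and cup_green below 0.05 N and linear speed of cup_green above 0.6 m/s) or (contact force between the fingers and cup_yellow below 0.05 N and linear speed of cup_yellow above 0.6 m/s) or (contact force between the fingers and cup_white below 0.05 N and linear speed of cup_white above 0.6 m/s)).
It also fails if it takes over 136 s, if anything falls off the work surface, if the arm or the gripper's body presses on something with over 40 N, if the wrist force passes 120 N, or if a joint passes its speed limit or range.

## Working session

There is one attempt and no reset: what is moved stays moved. The work goes in short steps, Python scripts to look and compute and a shell command to move; the robot and the scene stay as the last step left them, time stands still between calls to the robot, and variables do not carry over. Pictures are saved under pics/ and viewed, and the job is handed in when it is done.

```bash
mkdir -p pics; ls; python3 - <<'E'
from workcell import robot
import cv2
print(robot.observe())
for n in ("side","top","wrist"):
    print(n,robot.camera_model(n))
    cv2.imwrite(f"pics/{n}0.png",robot.grab_frame(n))
E
```

```text
pics
{'t': 0.0, 'joints': array([-6.52251362e+01,  2.02616262e+01,  9.36283283e+01,  9.15408416e-04,
        6.61871905e+01, -1.37867367e-01]), 'joint_velocities': array([ 0.0413674 ,  0.00421942,  0.01394909,  0.08456123, -0.05194465,
       -0.03453878]), 'joint_efforts': array([-2.30253630e-03, -5.93847442e+01, -3.34216833e+01,  6.96068583e-02,
        2.35606934e-02, -1.22447436e-04]), 'eef_pos': array([ 0.26307116, -0.56640271,  0.21387865]), 'eef_rot': array([-1.79998977e+02,  7.71427752e-02, -6.50876383e+01]), 'ft_force': array([ 0.4313769 , -0.83192049, -0.09649351]), 'torque': array([ 0.01912328, -0.02846185,  0.00465765]), 'finger_gap': 0.996713386826091}
side {'fx': 533.378469529138, 'fy': 533.378469529138, 'cx': 322.441135976536, 'cy': 226.33323737959, 'rvec': array([ 0.08590875, -2.89772887,  1.12740087]), 'tvec': array([0.5154024 , 0.07456889, 0.95445552])}
top {'fx': 489.20208666103065, 'fy': 489.20208666103065, 'cx': 321.57094989997626, 'cy': 245.63980086856216, 'rvec': array([ 2.14239711, -2.17072287,  0.17554321]), 'tvec': array([-0.01008854,  0.52183278,  0.92691482])}
wrist {'fx': 384.25425047805453, 'fy': 384.25425047805453, 'cx': 316.7922017030069, 'cy': 244.5868556809016, 'mount': array([[ 9.99999709e-01,  6.48839692e-05, -7.60314994e-04,
        -1.34839989e-03],
       [ 1.41130875e-04,  9.63462897e-01,  2.67841793e-01,
        -7.67369130e-02],
       [ 7.49913925e-04, -2.67841822e-01,  9.63462607e-01,
        -1.69436186e-01],
       [ 0.00000000e+00,  0.00000000e+00,  0.00000000e+00,
         1.00000000e+00]])}
```

View pics/top0.png

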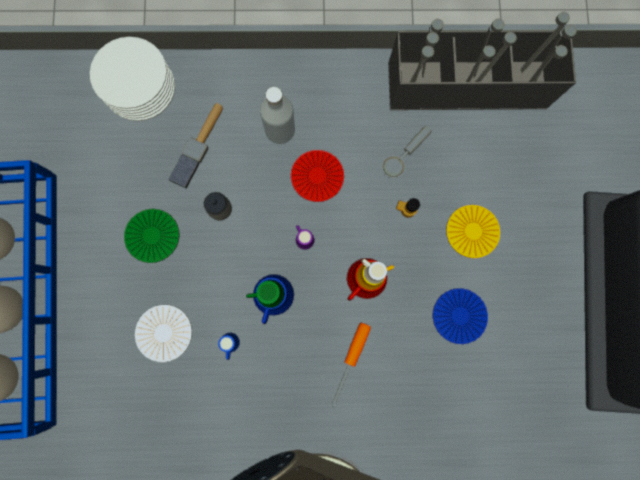

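View pics/side0.png

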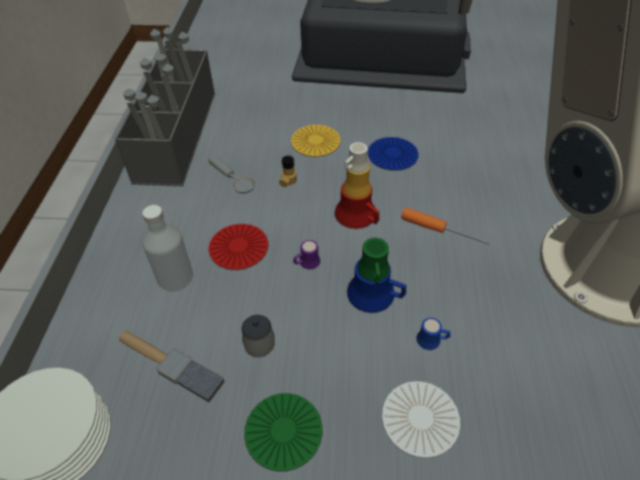

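View pics/wrist0.png

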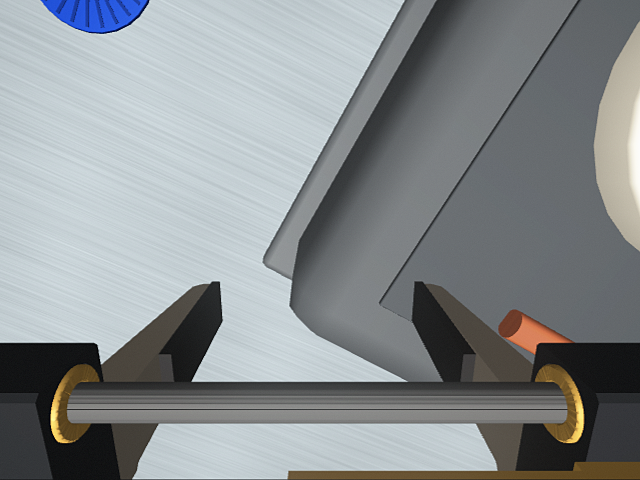

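```bash
cat > h.py <<'E'
import numpy as np, cv2
from workcell import robot
def proj(n,P):
    m=robot.camera_model(n);K=np.array([[m['fx'],0,m['cx']],[0,m['fy'],m['cy']],[0,0,1]])
    return cv2.projectPoints(np.array(P,float).reshape(-1,3),m['rvec'],m['tvec'],K,None)[0].reshape(-1,2)
def ray(n,uv,z,pose=None):
    m=robot.camera_model(n);d=np.array([(uv[0]-m['cx'])/m['fx'],(uv[1]-m['cy'])/m['fy'],1.])
    if n=='wrist':
        from scipy.spatial.transform import Rotation as R
        T=np.eye(4);T[:3,:3]=R.from_euler('xyz',pose[1],degrees=True).as_matrix();T[:3,3]=pose[0]
        T=T@m['mount'];Rm=T[:3,:3];o=T[:3,3]
    else:
        Rm=cv2.Rodrigues(m['rvec'])[0].T;o=-Rm@m['tvec']
    d=Rm@d
    return o+d*(z-o[2])/d[2]
def mask(im,c):
    h=cv2.cvtColor(im,cv2.COLOR_BGR2HSV);H,S,V=cv2.split(h)
    r={'blue':(H>105)&(H<128)&(S>150),'red':((H<6)|(H>174))&(S>150),'green':(H>50)&(H<80)&(S>120),'yellow':(H>18)&(H<32)&(S>140),'white':(S<45)&(V>170),'purple':(H>130)&(H<160)&(S>100)}[c]
    return r.astype(np.uint8)*255
def blobs(im,c,amin=60):
    n,l,s,ce=cv2.connectedComponentsWithStats(mask(im,c))
    out=[]
    for i in range(1,n):
        if s[i,4]>=amin:
            cn,_=cv2.findContours((l==i).astype(np.uint8),cv2.RETR_EXTERNAL,cv2.CHAIN_APPROX_NONE)
            cn=max(cn,key=len); e=cv2.fitEllipse(cv2.convexHull(cn)) if len(cn)>8 else None
            out.append((s[i].tolist(),ce[i].round(1),e,cn))
    return out
E
python3 - <<'E'
from h import *
for n in('top','side'):
    im=cv2.imread(f'pics/{n}0.png')
    for c in('blue','red','green','yellow','white','purple'):
        for b in blobs(im,c):
            if b[0][4]>6000 or b[2] is None: continue
            e=b[2]
            print(n,c,b[0],np.round(e[0],1),np.round(e[1],1),'z5mm',ray(n,e[0],.005).round(4) )
im=cv2.imread('pics/top0.png');cv2.imwrite('pics/topz.png',cv2.resize(im[200:380,200:440],None,fx=3.3,fy=3.3,interpolation=cv2.INTER_CUBIC))
im=cv2.imread('pics/side0.png');cv2.imwrite('pics/sidez.png',cv2.resize(im[130:360,280:480],None,fx=2.6,fy=2.6,interpolation=cv2.INTER_CUBIC))
E
```

```text
top blue [254, 275, 39, 48, 635] [271.3 297.7] [38.5 49.3] z5mm [0.4221 0.0846 0.005 ]
top blue [433, 289, 55, 55, 2374] [459.9 315.9] [53.7 55.8] z5mm [ 0.3806 -0.2932  0.005 ]
top blue [218, 334, 21, 25, 177] [227.8 345.3] [19.2 26.1] z5mm [0.3299 0.1704 0.005 ]
top red [291, 150, 53, 52, 2150] [316.9 175.5] [51.2 52.8] z5mm [ 0.6739 -0.0101  0.005 ]
top red [347, 260, 40, 40, 508] [366.  278.7] [37.6 51.5] z5mm [ 0.4578 -0.1065  0.005 ]
top green [124, 209, 55, 54, 2307] [151.2 235.3] [52.7 55.4] z5mm [0.5515 0.3281 0.005 ]
top green [247, 281, 36, 26, 582] [266.  293.9] [25.2 36.7] z5mm [0.4299 0.0953 0.005 ]
top yellow [397, 201, 20, 16, 144] [406.  208.5] [13.  20.3] z5mm [ 0.6017 -0.1933  0.005 ]
top yellow [446, 205, 54, 53, 2258] [472.9 231. ] [52.4 54.5] z5mm [ 0.5531 -0.3297  0.005 ]
top yellow [358, 266, 25, 23, 204] [370.1 276.2] [23.7 25.8] z5mm [ 0.4626 -0.115   0.005 ]
top white [90, 37, 83, 83, 4818] [131.8  77.9] [77.4 87.2] z5mm [0.8914 0.381  0.005 ]
top white [266, 87, 16, 15, 192] [273.4  94. ] [14.7 15.6] z5mm [0.8535 0.0802 0.005 ]
top white [299, 231, 12, 12,
[... 1521 characters left out ...]
544, 237, 25, 49, 613] [555.8 260. ] [19.3 49.5] z5mm [ 0.0954 -0.009   0.005 ]
side white [566, 285, 66, 35, 714] [601.  301.7] [18.9 75.7] z5mm [0.0405 0.0783 0.005 ]
side white [401, 382, 17, 22, 165] [410.  391.8] [19.3 21.7] z5mm [0.3695 0.2585 0.005 ]
side white [419, 382, 8, 21, 82] [422.2 386.7] [ 6.6 27.3] z5mm [0.3509 0.2493 0.005 ]
side white [425, 384, 10, 20, 84] [428.8 392.2] [ 7.5 21.2] z5mm [0.3415 0.2574 0.005 ]
side white [383, 387, 76, 69, 2270] [420.7 418.8] [69.6 79.2] z5mm [0.356  0.2988 0.005 ]
side white [429, 388, 14, 18, 90] [436.2 401.3] [14.3 27.1] z5mm [0.3317 0.2711 0.005 ]
side purple [294, 247, 26, 21, 319] [307.7 256.4] [22.8 27.6] z5mm [0.5428 0.0074 0.005 ]
```

View pics/topz.png

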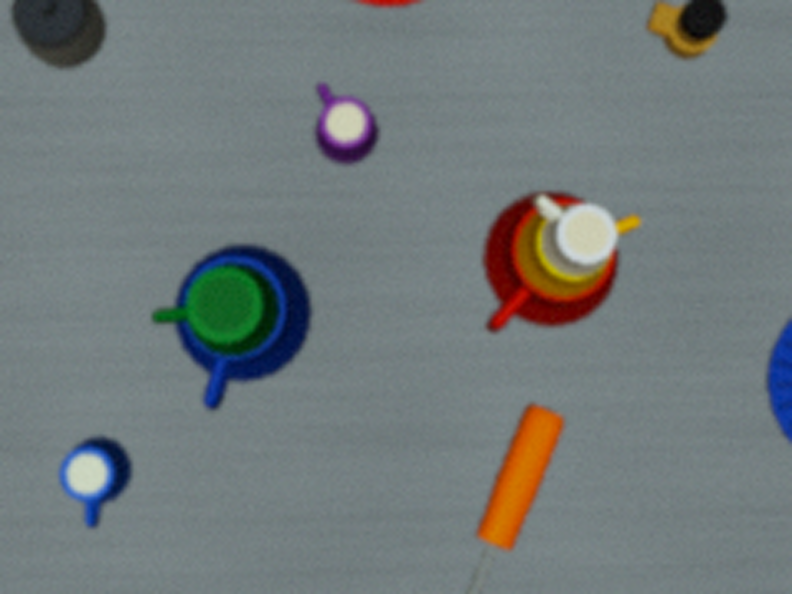

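View pics/sidez.png

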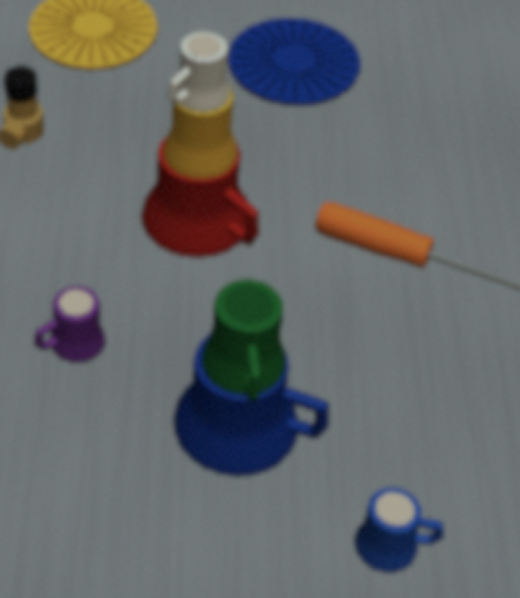

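```bash
python3 - <<'E'
from h import *
t=lambda x,y:(x/3.3+200-.35,y/3.3+200-.35); s=lambda x,y:(x/2.6+280-.3,y/2.6+130-.3)
print('white',ray('top',t(586,235),.166),ray('side',s(205,47),.166))
print('white handle tip',ray('top',t(543,203),.145),ray('side',s(178,92),.145))
print('yellow handle tip',ray('top',t(637,220),.10))
print('red rim',ray('top',t(552,258),.0),ray('side',s(198,210),.0),'h',ray('top',t(494,325),.035),ray('side',s(250,222),.035))
print('green',ray('top',t(225,304),.124),ray('side',s(249,305),.124),'h',ray('top',t(158,316),.10),ray('side',s(254,380),.09))
print('blue rim',ray('top',t(243,313),.0),'foot',ray('top',t(231,305),.068),'h',ray('top',t(211,400),.035),ray('side',s(320,417),.035))
E
```

```text
white [ 0.45887082 -0.10804729  0.166     ] [ 0.45886171 -0.10963555  0.166     ]
white handle tip [ 0.47799834 -0.08862104  0.145     ] [ 0.47569947 -0.08724821  0.145     ]
yellow handle tip [ 0.47279505 -0.14562727  0.1       ]
red rim [ 0.45982771 -0.10897165  0.        ] [ 0.45756528 -0.1190897   0.        ] h [ 0.4180512  -0.06961402  0.035     ] [ 0.42051464 -0.07487913  0.035     ]
green [0.42811638 0.08091448 0.124     ] [0.42760785 0.07967054 0.124     ] h [0.42325058 0.11973707 0.1       ] [0.42255573 0.10975611 0.09      ]
blue rim [0.42867887 0.08105036 0.        ] foot [0.4302988  0.08252468 0.068     ] h [0.37672701 0.09699815 0.035     ] [0.37687863 0.0948543  0.035     ]
```

```bash
cat >> h.py <<'E'
def go(x,y,z,az=None):
    o=robot.observe();p=o['eef_pos'];yaw=o['eef_rot'][2];a=np.radians(yaw)
    d=np.array([x,y,z])-p
    dy=0 if az is None else (az-yaw+90)%180-90
    R=np.array([[np.cos(a),np.sin(a)],[np.sin(a),-np.cos(a)]])
    s=R.T@d[:2]
    print('t',o['t'],'p',p.round(4),'rot',o['eef_rot'].round(1),'j1,j6',o['joints'][[0,5]].round(0),'gap',round(o['finger_gap'],3),'F',o['ft_force'].round(1))
    print('shift',s.round(4),round(-d[2],4),'turn',round(np.radians(-dy),3),'rows>=',round(max(np.linalg.norm(d)/.05,abs(dy)/8.59),1))
E
python3 -c "
from h import *
go(.459,-.1088,.215,-42)"
```

```text
t 0.15 p [ 0.2631 -0.5665  0.214 ] rot [ 1.80e+02  1.00e-01 -6.51e+01] j1,j6 [-65.  -0.] gap 1.002 F [ 0.   0.  -0.1]
shift [-0.3326 -0.3705] -0.001 turn -0.403 rows>= 10.0
```

```bash
python3 -m pendant '[1,-0.015,-0.017,0,-0.03, 1,-0.045,-0.05,0,-0.08, 1,-0.075,-0.083,0,-0.14, 1,-0.105,-0.117,0,-0.19, 1,-0.135,-0.15,0,-0.24, 1,-0.165,-0.184,0,-0.29, 1,-0.195,-0.217,0,-0.34, 1,-0.225,-0.25,0,-0.40, 1,-0.245,-0.273,0,-0.403, 1,-0.255,-0.284,0,-0.403]'
python3 -c "
from h import *
go(.459,-.1088,.215,-42)"
```

```text
t: 1.15
eef_pos: [0.414, -0.2136, 0.2146]
eef_rot: [-180.0, 0.0, -41.9]
ft_force: [0.2, -0.4, 0.4]
finger_gap: 1.003
t 1.15 p [ 0.414  -0.2136  0.2146] rot [-180.     0.   -41.9] j1,j6 [-27.  14.] gap 1.003 F [ 0.2 -0.4  0.4]
shift [-0.0365 -0.1081] -0.0004 turn 0.002 rows>= 2.3
```

```bash
python3 -m pendant '[1,-0.01,-0.027,0,0, 1,-0.02,-0.058,0,0, 1,-0.03,-0.088,0,0, 1,-0.0365,-0.108,0,0, 1,-0.0365,-0.108,0,0]'
python3 -c "
from h import *
go(.459,-.1088,.141,-42)
cv2.imwrite('pics/w1.png',robot.grab_frame('wrist'))"
```

```text
t: 1.65
eef_pos: [0.4592, -0.1094, 0.2145]
eef_rot: [-180.0, 0.0, -41.9]
ft_force: [0.5, 0.1, 0.0]
finger_gap: 1.001
t 1.65 p [ 0.4592 -0.1094  0.2145] rot [-180.     0.   -41.9] j1,j6 [-14.  28.] gap 1.001 F [0.5 0.1 0. ]
shift [-0.0006 -0.0003] 0.0735 turn 0.003 rows>= 1.5
```

View pics/w1.png

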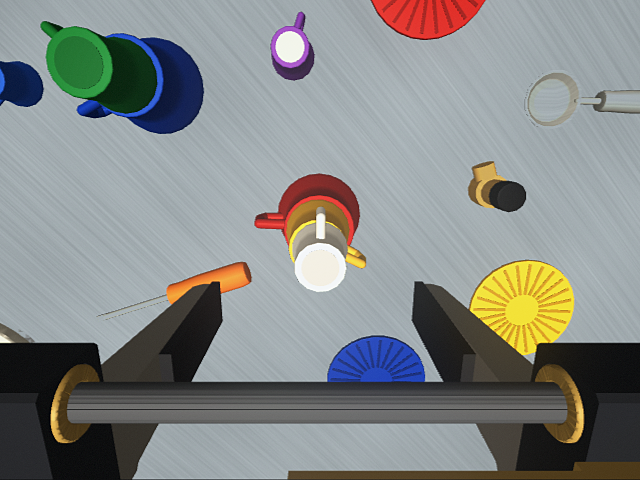

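The white foot is at (320,267), midway between the fingers, with its handle pointing straight up in the image at right angles to the jaws. Next I descend and close.

```bash
python3 -c "
from h import *
print(ray('wrist',(320,267),.166,([.4592,-.1094,.2145],[180,0,-41.9])))"
python3 -m pendant '[1,-0.0006,-0.0003,0.02,0, 1,-0.0006,-0.0003,0.045,0, 0.8,-0.0006,-0.0003,0.065,0, 0.7,-0.0006,-0.0003,0.0735,0, 0.6,-0.0006,-0.0003,0.0735,0, 0,-0.0006,-0.0003,0.0735,0, 0,-0.0006,-0.0003,0.0735,0, 0,-0.0006,-0.0003,0.0735,0, 0,-0.0006,-0.0003,0.0735,0, 0,-0.0006,-0.0003,0.0735,0]'
```

```text
[ 0.46178486 -0.10805067  0.166     ]
t: 2.7
eef_pos: [0.4587, -0.1107, 0.1415]
eef_rot: [-180.0, -0.0, -42.0]
ft_force: [0.6, -1.1, 0.0]
finger_gap: 0.34
```

```bash
python3 -m pendant '[0,0,0,0,0, 0,0,0,-0.005,0, 0,0,0,-0.02,0, 0,0,0,-0.05,0, 0,0,0,-0.08,0, 0,0,0,-0.1,0, 0,0,0,-0.1,0]'
python3 -c "
from h import *
go(.356,.299,.24,-42)
cv2.imwrite('pics/w2.png',robot.grab_frame('wrist'))"
```

```text
t: 3.4
eef_pos: [0.4598, -0.111, 0.2438]
eef_rot: [-179.9, -0.2, -42.0]
ft_force: [0.6, -0.5, -1.0]
finger_gap: 0.338
t 3.4 p [ 0.4598 -0.111   0.2438] rot [-179.9   -0.2  -42. ] j1,j6 [-14.  28.] gap 0.338 F [ 0.6 -0.5 -1. ]
shift [-0.3515 -0.2352] 0.0038 turn 0.0 rows>= 8.5
```

View pics/w2.png

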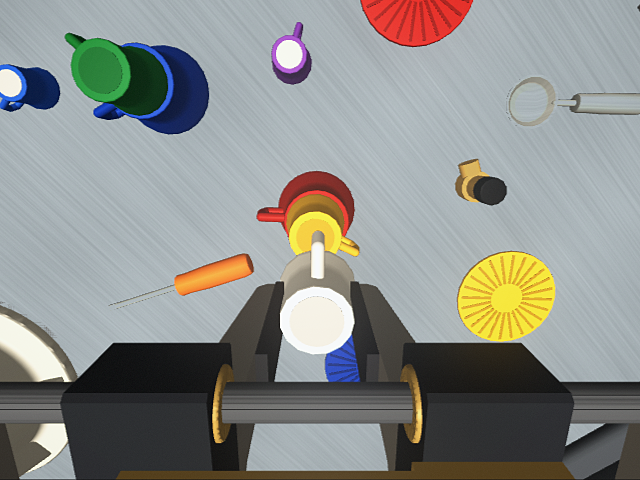

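```bash
cat >> h.py <<'E'
def held(uv,dz):
    # offset of held foot centre from TCP in tool x,y ; dz = foot height above TCP
    m=robot.camera_model('wrist');d=m['mount'][:3,:3]@np.array([(uv[0]-m['cx'])/m['fx'],(uv[1]-m['cy'])/m['fy'],1.]);o=m['mount'][:3,3]
    return (o+d*(-dz-o[2])/d[2]).round(4)
E
python3 -c "
from h import *
print(held((317,319),.0245))"
python3 -m pendant '[0,-0.02,-0.013,0,0, 0,-0.055,-0.037,0,0, 0,-0.09,-0.06,0,0, 0,-0.13,-0.087,0,0, 0,-0.17,-0.114,0,0, 0,-0.21,-0.14,0,0, 0,-0.25,-0.167,0,0, 0,-0.285,-0.191,0,0, 0,-0.315,-0.211,0,0, 0,-0.335,-0.224,0,0]'
python3 -c "
from h import *
go(.356,.299,.10,-42)"
```

```text
[-0.0008 -0.005  -0.0245]
t: 4.45
eef_pos: [0.3576, 0.2817, 0.2395]
eef_rot: [179.9, 0.0, -41.9]
ft_force: [0.8, -0.2, -0.3]
finger_gap: 0.34
t 4.45 p [0.3576 0.2817 0.2395] rot [179.9   0.  -41.9] j1,j6 [38. 80.] gap 0.34 F [ 0.8 -0.2 -0.3]
shift [-0.0127 -0.0118] 0.1395 turn 0.002 rows>= 2.8
```

```bash
python3 -m pendant '[0,-0.007,-0.005,0.02,0, 0,-0.0127,-0.0085,0.05,0, 0,-0.0127,-0.0085,0.09,0, 0,-0.0127,-0.0085,0.13,0, 0,-0.0127,-0.0085,0.165,0, 0,-0.0127,-0.0085,0.19,0, 0,-0.0127,-0.0085,0.2,0, 0,-0.0127,-0.0085,0.205,0, 0,-0.0127,-0.0085,0.205,0, 0,-0.0127,-0.0085,0.205,0]'
python3 -c "
from h import *
go(.356,.299,.0225,-42)
cv2.imwrite('pics/w3.png',robot.grab_frame('wrist'));cv2.imwrite('pics/s3.png',robot.grab_frame('side')[340:480,340:540])"
```

```text
t: 5.45
eef_pos: [0.356, 0.2952, 0.0369]
eef_rot: [-179.9, -0.0, -42.0]
ft_force: [-0.0, -0.0, -0.8]
finger_gap: 0.338
t 5.45 p [0.356  0.2952 0.0369] rot [-179.9   -0.   -42. ] j1,j6 [39. 81.] gap 0.338 F [-0.  -0.  -0.8]
shift [-0.0025 -0.0028] 0.0144 turn 0.0 rows>= 0.3
```

View pics/w3.png

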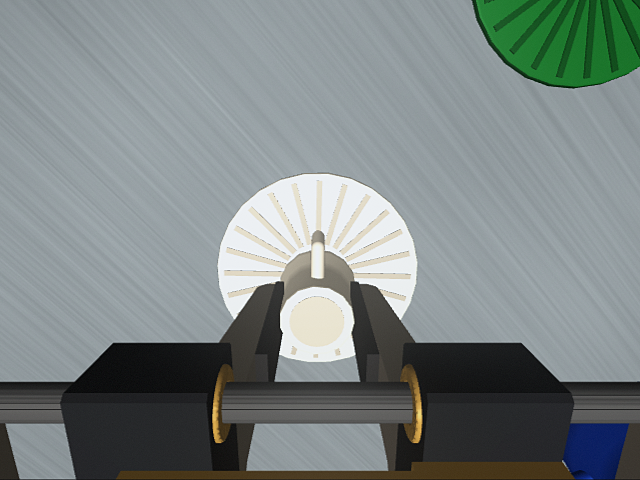

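View pics/s3.png

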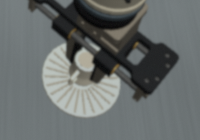

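```bash
python3 -c "
from h import *
print(ray('wrist',(317.5,266.5),.005,([.356,.2952,.0369],[180,0,-42])))
print(ray('wrist',(317,320),.0615,([.356,.2952,.0369],[180,0,-42])))"
python3 -m pendant '[0,-0.0025,0.0005,0.005,0, 0,-0.0025,0.0005,0.009,0, 0,-0.0025,0.0005,0.012,0, 0,-0.0025,0.0005,0.0135,0, 0,-0.0025,0.0005,0.0145,0, 0,-0.0025,0.0005,0.0145,0]'
```

```text
[0.36144355 0.30199106 0.005     ]
[0.35848209 0.29910547 0.0615    ]
t: 6.15
eef_pos: [0.3534, 0.2962, 0.0225]
eef_rot: [180.0, 0.0, -42.0]
ft_force: [-4.9, -3.3, 20.0]
finger_gap: 0.339
```

```bash
python3 -m pendant '[0,0,0,-0.0015,0, 0.1,0,0,-0.0015,0, 0.45,0,0,-0.0015,0, 0.7,0,0,-0.0015,0, 0.8,0,0,-0.0015,0, 0.8,0,0,-0.0015,0, 0.8,0,0,-0.01,0, 0.8,0,0,-0.04,0, 0.8,0,0,-0.08,0, 0.8,0,0,-0.12,0]'
python3 -c "
from h import *
go(.459,-.1088,.21,-159.5)
cv2.imwrite('pics/w4.png',robot.grab_frame('wrist'))
im=robot.grab_frame('top');cv2.imwrite('pics/t4.png',cv2.resize(im[180:400,100:440],None,fx=2.3,fy=2.3,interpolation=cv2.INTER_CUBIC))"
```

```text
t: 7.15
eef_pos: [0.3528, 0.2957, 0.1432]
eef_rot: [179.9, 0.0, -42.0]
ft_force: [0.3, 0.3, 0.0]
finger_gap: 0.803
t 7.15 p [0.3528 0.2957 0.1432] rot [179.9   0.  -42. ] j1,j6 [40. 82.] gap 0.803 F [0.3 0.3 0. ]
shift [0.3495 0.2296] -0.0668 turn -1.091 rows>= 8.5
```

View pics/w4.png

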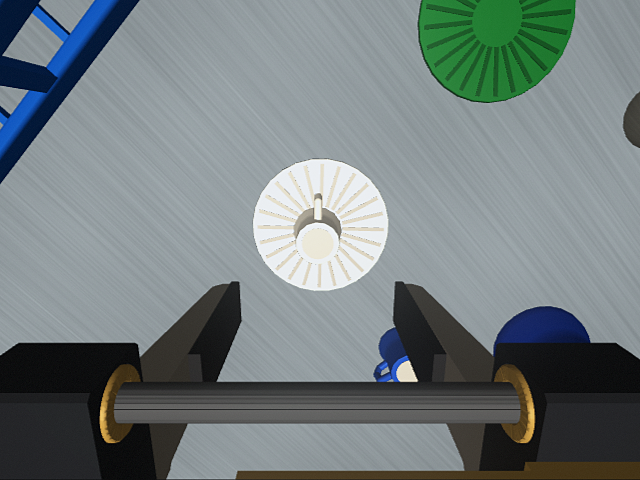

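View pics/t4.png

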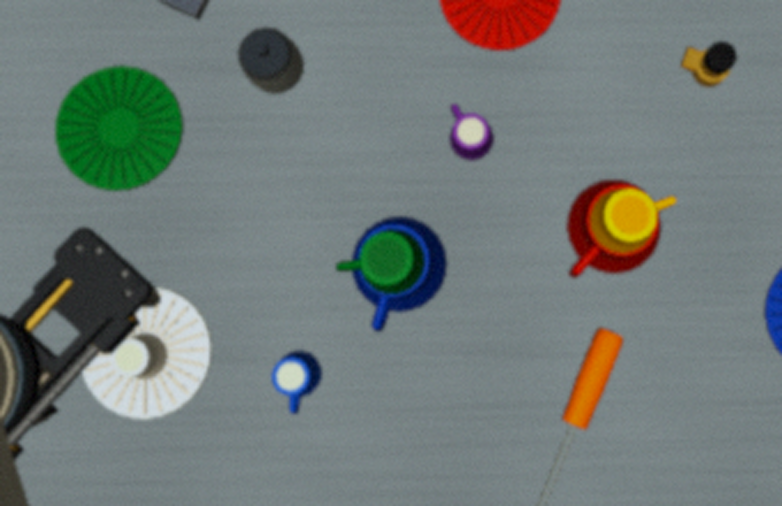

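```bash
python3 -c "
from h import *
p=([.3528,.2957,.1432],[180,0,-42])
print(ray('wrist',(318.5,242.5),.047,p),ray('wrist',(320.5,225),.005,p))
t=lambda x,y:(x/2.3+100-.3,y/2.3+180-.3)
print(ray('top',t(132,355.5),.047), ray('top',t(145.5,353),.005))
print('yellow',ray('top',t(630,214.5),.124),'tip',ray('top',t(674,201),.1),'green',ray('top',t(385,258),.124))
"
```

```text
[0.35632854 0.29918294 0.047     ] [0.35995895 0.30054239 0.005     ]
[0.35473422 0.29660815 0.047     ] [0.35533817 0.29820398 0.005     ]
yellow [ 0.45897258 -0.10713643  0.124     ] tip [ 0.4713664  -0.14569327  0.1       ] green [0.42795342 0.08221837 0.124     ]
```

```bash
python3 -c "
from h import *
go(.428,.0812,.19,7)"
```

```text
t 7.25 p [0.3559 0.2982 0.1468] rot [-1.795e+02 -1.000e-01 -4.200e+01] j1,j6 [40. 82.] gap 0.797 F [-0.4 -0.8 -0.6]
shift [0.1988 0.113 ] -0.0432 turn -0.855 rows>= 5.7
```

```bash
python3 -m pendant '[1,0.01,0.006,-0.02,-0.06, 1,0.035,0.02,-0.04,-0.2, 1,0.065,0.037,-0.0432,-0.34, 1,0.097,0.055,-0.0432,-0.48, 1,0.13,0.074,-0.0432,-0.62, 1,0.16,0.091,-0.0432,-0.76, 1,0.183,0.104,-0.0432,-0.85, 1,0.195,0.111,-0.0432,-0.855, 1,0.1988,0.113,-0.0432,-0.855, 1,0.1988,0.113,-0.0432,-0.855]'
python3 -c "
from h import *
go(.428,.0812,.095,7)
cv2.imwrite('pics/w5.png',robot.grab_frame('wrist'))"
```

```text
t: 8.25
eef_pos: [0.4253, 0.0789, 0.1846]
eef_rot: [-180.0, 0.0, 6.9]
ft_force: [0.1, -0.3, -0.7]
finger_gap: 0.996
t 8.25 p [0.4253 0.0789 0.1846] rot [-180.     0.     6.9] j1,j6 [10.  3.] gap 0.996 F [ 0.1 -0.3 -0.7]
shift [ 0.003 -0.002] 0.0896 turn -0.002 rows>= 1.8
```

View pics/w5.png

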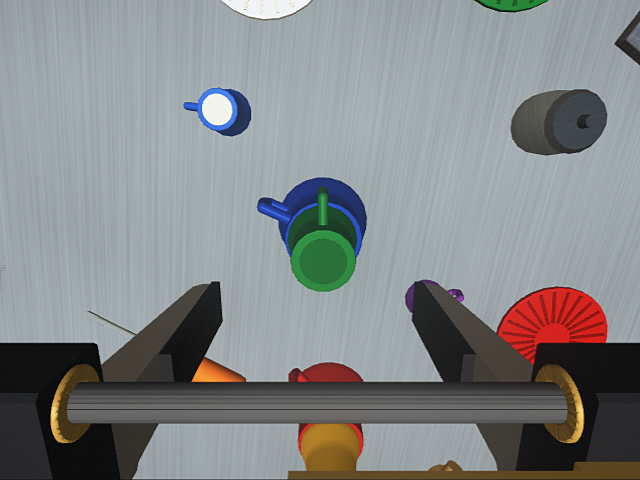

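```bash
python3 -c "
from h import *
print(held((323,260.5),-.0606))"
python3 -m pendant '[1,0.002,-0.003,0.02,0, 1,0.002,-0.003,0.05,0, 1,0.002,-0.003,0.075,0, 0.85,0.002,-0.003,0.087,0, 0.7,0.002,-0.003,0.0896,0, 0.4,0.002,-0.003,0.0896,0, 0,0.002,-0.003,0.0896,0, 0,0.002,-0.003,0.0896,0, 0,0.002,-0.003,0.0896,0, 0,0.002,-0.003,0.0896,0]'
python3 -c "
from h import *
go(.428,.0812,.095,7)"
```

```text
[ 0.0046 -0.003   0.0606]
t: 9.3
eef_pos: [0.4277, 0.0824, 0.0957]
eef_rot: [-180.0, -0.1, 7.0]
ft_force: [0.4, -0.3, 1.6]
finger_gap: 0.449
t 9.3 p [0.4277 0.0824 0.0957] rot [-1.8e+02 -1.0e-01  7.0e+00] j1,j6 [11.  4.] gap 0.449 F [ 0.4 -0.3  1.6]
shift [0.0002 0.0012] 0.0007 turn -0.0 rows>= 0.0
```

```bash
python3 -m pendant '[0,0,0,-0.005,0, 0,0,0,-0.02,0, 0,0,0,-0.05,0, 0,0,0,-0.08,0, 0,0,0,-0.1,0, 0,0,0,-0.1,0]'
python3 -c "
from h import *
go(.5516,.3285,.195,7)
cv2.imwrite('pics/w6.png',robot.grab_frame('wrist'))"
```

```text
t: 9.9
eef_pos: [0.4286, 0.0826, 0.1977]
eef_rot: [-180.0, -0.3, 7.0]
ft_force: [0.3, -0.2, -1.5]
finger_gap: 0.453
t 9.9 p [0.4286 0.0826 0.1977] rot [-180.    -0.3    7. ] j1,j6 [11.  4.] gap 0.453 F [ 0.3 -0.2 -1.5]
shift [ 0.152  -0.2292] 0.0027 turn -0.0 rows>= 5.5
```

View pics/w6.png

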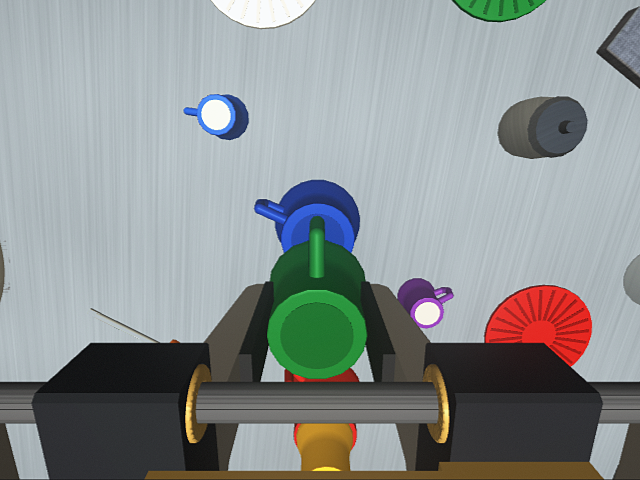

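```bash
python3 -c "
from h import *
print(held((317,333),.0283))"
python3 -m pendant '[0,0.01,-0.015,0,0, 0,0.03,-0.045,0,0, 0,0.053,-0.08,0,0, 0,0.076,-0.115,0,0, 0,0.1,-0.15,0,0, 0,0.122,-0.184,0,0, 0,0.139,-0.21,0,0, 0,0.149,-0.224,0,0, 0,0.152,-0.229,0,0, 0,0.152,-0.229,0,0]'
python3 -c "
from h import *
go(.5516,.3285,.0327,7)"
```

```text
[ 0.0008 -0.0007 -0.0283]
t: 10.95
eef_pos: [0.5493, 0.3279, 0.1933]
eef_rot: [179.9, 0.1, 7.0]
ft_force: [0.4, -0.6, -1.9]
finger_gap: 0.449
t 10.95 p [0.5493 0.3279 0.1933] rot [1.799e+02 1.000e-01 7.000e+00] j1,j6 [31. 24.] gap 0.449 F [ 0.4 -0.6 -1.9]
shift [ 0.0024 -0.0003] 0.1606 turn 0.0 rows>= 3.2
```

```bash
python3 -m pendant '[0,0.002,0,0.02,0, 0,0.002,0,0.055,0, 0,0.002,0,0.09,0, 0,0.002,0,0.12,0, 0,0.002,0,0.14,0, 0,0.002,0,0.15,0, 0,0.002,0,0.154,0, 0,0.002,0,0.157,0, 0,0.002,0,0.159,0, 0,0.002,0,0.159,0]'
python3 -c "
from h import *
go(.5516,.3285,.0327,7)
cv2.imwrite('pics/w7.png',robot.grab_frame('wrist'))"
```

```text
t: 11.95
eef_pos: [0.5524, 0.3286, 0.0369]
eef_rot: [-180.0, -0.1, 7.0]
ft_force: [-0.0, 0.2, -1.0]
finger_gap: 0.452
t 11.95 p [0.5524 0.3286 0.0369] rot [-1.8e+02 -1.0e-01  7.0e+00] j1,j6 [31. 24.] gap 0.452 F [-0.   0.2 -1. ]
shift [-0.0008 -0.    ] 0.0042 turn -0.0 rows>= 0.1
```

View pics/w7.png

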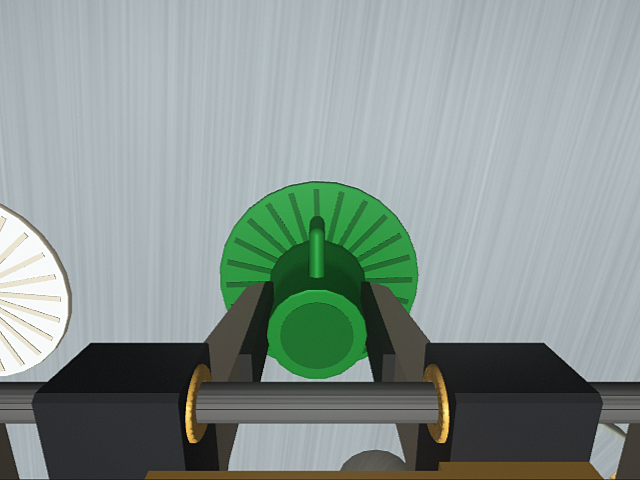

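```bash
python3 -m pendant '[0,0,0,0.0015,0, 0,0,0,0.003,0, 0,0,0,0.0035,0, 0,0,0,0.0035,0]'
python3 -m pendant '[0.5,0,0,0,0, 0.7,0,0,0,0, 0.85,0,0,0,0, 0.9,0,0,0,0, 0.9,0,0,-0.01,0, 0.9,0,0,-0.04,0, 0.9,0,0,-0.08,0, 0.9,0,0,-0.12,0, 0.9,0,0,-0.13,0, 0.9,0,0,-0.13,0]'
python3 -c "
from h import *
go(.459,-.108,.19,20.5)
cv2.imwrite('pics/w8.png',robot.grab_frame('wrist'))
im=robot.grab_frame('top');cv2.imwrite('pics/t8.png',cv2.resize(im[180:400,100:440],None,fx=2.3,fy=2.3,interpolation=cv2.INTER_CUBIC))"
```

```text
t: 12.4
eef_pos: [0.5522, 0.3286, 0.0331]
eef_rot: [-180.0, -0.0, 7.0]
ft_force: [-0.1, 0.6, 1.8]
finger_gap: 0.451
t: 13.4
eef_pos: [0.5532, 0.329, 0.1654]
eef_rot: [-179.9, -0.2, 7.0]
ft_force: [0.2, -0.2, -0.0]
finger_gap: 0.897
t 13.4 p [0.5532 0.329  0.1654] rot [-179.9   -0.2    7. ] j1,j6 [31. 24.] gap 0.897 F [ 0.2 -0.2 -0. ]
shift [-0.1467  0.4223] -0.0246 turn -0.236 rows>= 9.0
```

View pics/w8.png

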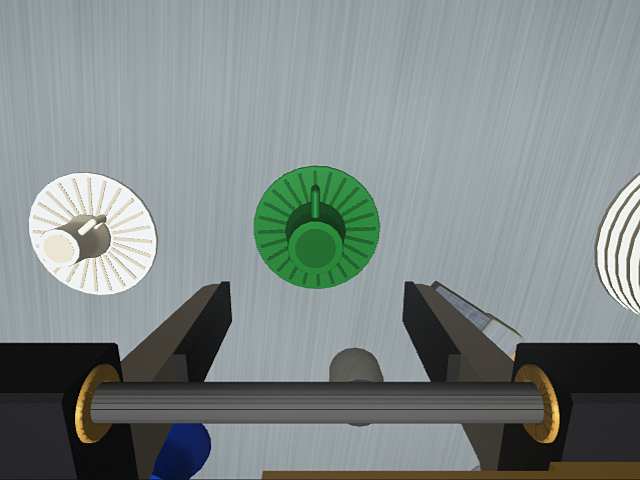

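View pics/t8.png

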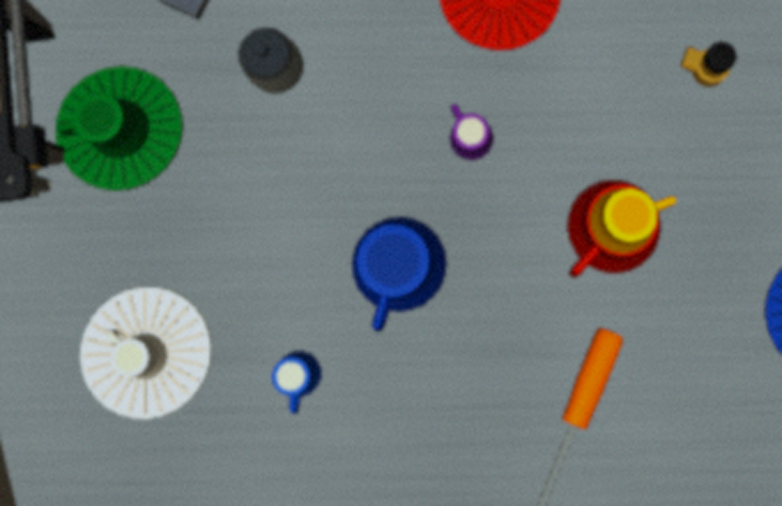

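```bash
python3 -c "
from h import *
p=([.5532,.329,.1654],[180,-.2,7])
print(ray('wrist',(315.5,247.5),.061,p),ray('wrist',(317,227),.005,p))
t=lambda x,y:(x/2.3+100-.3,y/2.3+180-.3)
print('green top',ray('top',t(99,118),.061),ray('top',t(119,129),.005))
print('blue foot',ray('top',t(393,258),.068),'rim',ray('top',t(399.5,264),0),'tip',ray('top',t(378,325),.035))
go(.459,-.108,.19,19)
"
```

```text
[0.55346559 0.32799666 0.061     ] [0.55445019 0.33090037 0.005     ]
green top [0.55064843 0.32603651 0.061     ] [0.55057426 0.32756417 0.005     ]
blue foot [0.43065053 0.08080063 0.068     ] rim [0.42870774 0.08083045 0.        ] tip [0.37644282 0.09611506 0.035     ]
t 13.5 p [0.5515 0.328  0.162 ] rot [180.   0.   7.] j1,j6 [31. 24.] gap 0.904 F [ 0.1 -0.  -0.5]
shift [-0.1449  0.4215] -0.028 turn -0.21 rows>= 8.9
```

```bash
python3 -m pendant '[1,-0.005,0.015,-0.01,0, 1,-0.017,0.05,-0.02,-0.03, 1,-0.032,0.092,-0.028,-0.06, 1,-0.047,0.135,-0.028,-0.1, 1,-0.062,0.18,-0.028,-0.14, 1,-0.077,0.223,-0.028,-0.17, 1,-0.092,0.267,-0.028,-0.2, 1,-0.107,0.311,-0.028,-0.21, 1,-0.12,0.35,-0.028,-0.21, 1,-0.13,0.378,-0.028,-0.21]'
python3 -c "
from h import *
go(.459,-.108,.19,19)"
```

```text
t: 14.5
eef_pos: [0.4667, -0.0653, 0.19]
eef_rot: [-180.0, 0.1, 19.0]
ft_force: [0.2, -0.9, -0.3]
finger_gap: 1.0
t 14.5 p [ 0.4667 -0.0653  0.19  ] rot [-1.8e+02  1.0e-01  1.9e+01] j1,j6 [ -8. -27.] gap 1.0 F [ 0.2 -0.9 -0.3]
shift [-0.0212  0.0379] -0.0 turn -0.001 rows>= 0.9
```

```bash
python3 -m pendant '[1,-0.009,0.017,0,0, 1,-0.017,0.03,0,0, 1,-0.021,0.038,0,0, 1,-0.021,0.038,0,0, 1,-0.021,0.038,0,0]'
python3 -c "
from h import *
go(.459,-.108,.095,19)
cv2.imwrite('pics/w9.png',robot.grab_frame('wrist'))"
```

```text
t: 15.0
eef_pos: [0.4611, -0.1052, 0.1904]
eef_rot: [-180.0, 0.0, 19.0]
ft_force: [0.6, 0.5, 0.2]
finger_gap: 1.0
t 15.0 p [ 0.4611 -0.1052  0.1904] rot [-180.    0.   19.] j1,j6 [-13. -32.] gap 1.0 F [0.6 0.5 0.2]
shift [-0.0029  0.0019] 0.0954 turn -0.0 rows>= 1.9
```

View pics/w9.png

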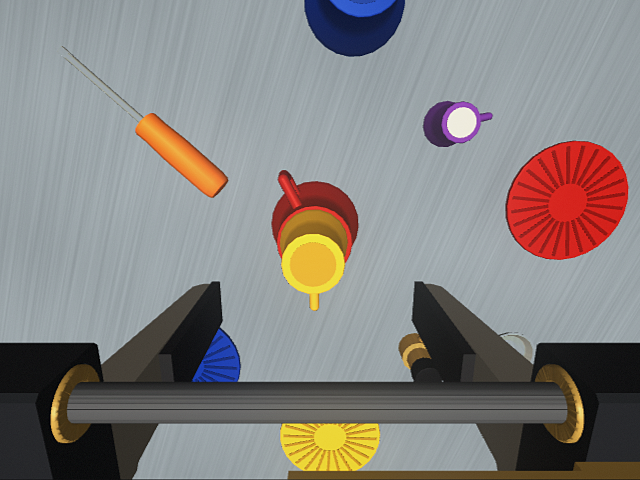

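```bash
python3 -c "
from h import *
print(held((313,264),-.0664))"
python3 -m pendant '[1,-0.0025,0.001,0.02,0, 1,-0.0025,0.001,0.05,0, 1,-0.0025,0.001,0.078,0, 0.85,-0.0025,0.001,0.092,0, 0.7,-0.0025,0.001,0.095,0, 0.4,-0.0025,0.001,0.095,0, 0,-0.0025,0.001,0.095,0, 0,-0.0025,0.001,0.095,0, 0,-0.0025,0.001,0.095,0, 0,-0.0025,0.001,0.095,0]'
python3 -c "
from h import *
go(.459,-.108,.095,19)"
```

```text
[-0.0013  0.0015  0.0664]
t: 16.05
eef_pos: [0.4598, -0.1073, 0.0962]
eef_rot: [180.0, -0.0, 19.0]
ft_force: [0.4, -1.0, 2.4]
finger_gap: 0.446
t 16.05 p [ 0.4598 -0.1073  0.0962] rot [180.  -0.  19.] j1,j6 [-13. -32.] gap 0.446 F [ 0.4 -1.   2.4]
shift [-0.001   0.0004] 0.0012 turn 0.0 rows>= 0.0
```

```bash
python3 -m pendant '[0,0,0,-0.005,0, 0,0,0,-0.02,0, 0,0,0,-0.05,0, 0,0,0,-0.08,0, 0,0,0,-0.1,0, 0,0,0,-0.1,0]'
python3 -c "
from h import *
go(.553,-.3297,.196,19)
cv2.imwrite('pics/w10.png',robot.grab_frame('wrist'))"
```

```text
t: 16.65
eef_pos: [0.4612, -0.1076, 0.1984]
eef_rot: [179.8, -0.2, 19.0]
ft_force: [0.5, 0.3, -1.6]
finger_gap: 0.447
t 16.65 p [ 0.4612 -0.1076  0.1984] rot [179.8  -0.2  19. ] j1,j6 [-13. -32.] gap 0.447 F [ 0.5  0.3 -1.6]
shift [0.0144 0.2399] 0.0024 turn 0.0 rows>= 4.8
```

View pics/w10.png

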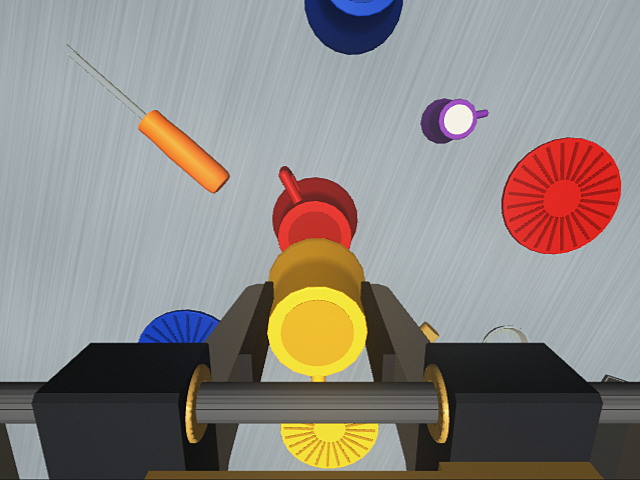

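Yellow is held upright, with its foot at (317,331). I carry it to its mat.

```bash
python3 -c "
from h import *
print(held((317,331.5),.0278))"
python3 -m pendant '[0,0.001,0.015,0,0, 0,0.003,0.045,0,0, 0,0.005,0.082,0,0, 0,0.007,0.12,0,0, 0,0.01,0.158,0,0, 0,0.012,0.194,0,0, 0,0.0135,0.22,0,0, 0,0.0144,0.235,0,0, 0,0.0144,0.24,0,0, 0,0.0144,0.24,0,0]'
python3 -c "
from h import *
go(.553,-.3297,.0332,19)"
```

```text
[ 0.0012 -0.0009 -0.0278]
t: 17.7
eef_pos: [0.5508, -0.3293, 0.1945]
eef_rot: [-179.9, 0.1, 19.0]
ft_force: [-0.4, 1.0, -1.6]
finger_gap: 0.451
t 17.7 p [ 0.5508 -0.3293  0.1945] rot [-1.799e+02  1.000e-01  1.900e+01] j1,j6 [-31. -50.] gap 0.451 F [-0.4  1.  -1.6]
shift [0.002  0.0011] 0.1613 turn -0.0 rows>= 3.2
```

```bash
python3 -m pendant '[0,0.0015,0.001,0.02,0, 0,0.0015,0.001,0.055,0, 0,0.0015,0.001,0.09,0, 0,0.0015,0.001,0.12,0, 0,0.0015,0.001,0.14,0, 0,0.0015,0.001,0.15,0, 0,0.0015,0.001,0.155,0, 0,0.0015,0.001,0.159,0, 0,0.0015,0.001,0.159,0, 0,0.0015,0.001,0.159,0]'
python3 -c "
from h import *
go(.553,-.3297,.0332,19)"
```

```text
t: 18.7
eef_pos: [0.5536, -0.3301, 0.0377]
eef_rot: [179.9, -0.1, 19.0]
ft_force: [0.1, 0.9, -1.6]
finger_gap: 0.447
t 18.7 p [ 0.5536 -0.3301  0.0377] rot [ 1.799e+02 -1.000e-01  1.900e+01] j1,j6 [-31. -50.] gap 0.447 F [ 0.1  0.9 -1.6]
shift [-0.0005 -0.0006] 0.0045 turn 0.0 rows>= 0.1
```

```bash
python3 -m pendant '[0,0,0,0.0015,0, 0,0,0,0.003,0, 0,0,0,0.004,0, 0,0,0,0.004,0]'
python3 -m pendant '[0.5,0,0,0,0, 0.7,0,0,0,0, 0.85,0,0,0,0, 0.9,0,0,0,0, 0.9,0,0,-0.01,0, 0.9,0,0,-0.04,0, 0.9,0,0,-0.08,0, 0.9,0,0,-0.12,0, 0.9,0,0,-0.14,0, 0.9,0,0,-0.14,0]'
python3 -c "
from h import *
cv2.imwrite('pics/w11.png',robot.grab_frame('wrist'))
im=robot.grab_frame('top');cv2.imwrite('pics/t11.png',cv2.resize(im[180:360,240:520],None,fx=2.8,fy=2.8,interpolation=cv2.INTER_CUBIC))
go(.459,-.108,.19,46)"
```

```text
t: 19.1
eef_pos: [0.5534, -0.3301, 0.0335]
eef_rot: [180.0, -0.0, 19.0]
ft_force: [-2.1, 0.1, 5.9]
finger_gap: 0.449
t: 20.1
eef_pos: [0.555, -0.331, 0.1771]
eef_rot: [179.7, -0.2, 19.0]
ft_force: [-0.3, -0.4, 0.1]
finger_gap: 0.898
t 20.2 p [ 0.553  -0.3298  0.173 ] rot [180.  -0.  19.] j1,j6 [-31. -50.] gap 0.898 F [-0.3 -0.8 -1.1]
shift [-0.0166 -0.2403] -0.017 turn -0.471 rows>= 4.8
```

View pics/w11.png

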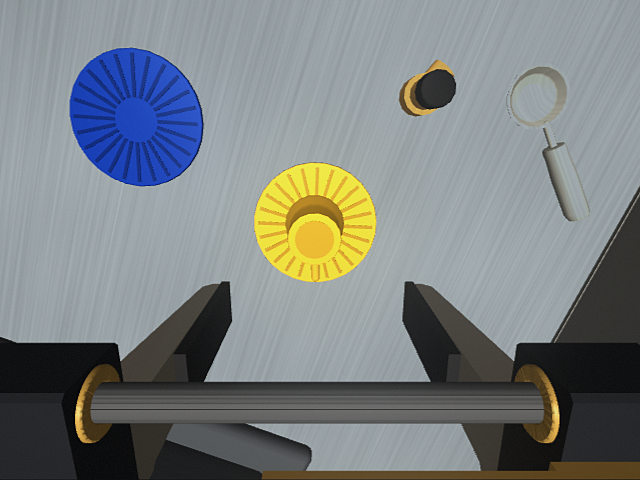

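View pics/t11.png

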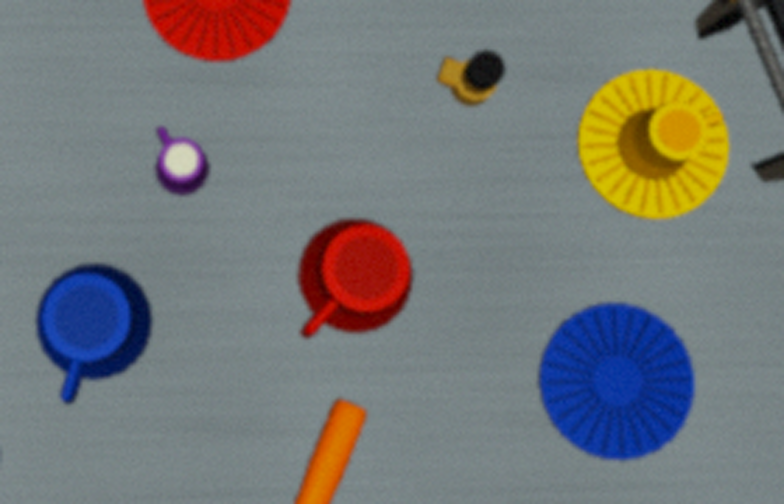

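```bash
python3 -c "
from h import *
p=([.555,-.331,.1771],[180,-.2,19])
print(ray('wrist',(314.5,239.5),.061,p),ray('wrist',(315.5,222.5),.005,p))
t=lambda x,y:(x/2.8+240-.3,y/2.8+180-.3)
print('yel',ray('top',t(676,131),.061),ray('top',t(654,143.5),.005))
c=ray('top',t(367,266.5),.068);print('red foot',c,'rim',ray('top',t(356,275.5),0))
for z in(.03,.04,.05):
  q=ray('top',t(308,331),z);d=q-c;print('tip',q,np.degrees(np.arctan2(d[1],d[0])),np.hypot(d[0],d[1]))
c=ray('top',t(87,317),.068);print('blue foot',c,'rim',ray('top',t(95,321),0))
for z in(.03,.04,.05):
  q=ray('top',t(68,398),z);d=q-c;print('tip',q,np.degrees(np.arctan2(d[1],d[0])),np.hypot(d[0],d[1]))
"
```

```text
[ 0.55417178 -0.32935217  0.061     ] [ 0.5545183  -0.32794006  0.005     ]
yel [ 0.55225933 -0.32744626  0.061     ] [ 0.55318088 -0.33048189  0.005     ]
red foot [ 0.46018769 -0.10874788  0.068     ] rim [ 0.45929895 -0.10879429  0.        ]
tip [ 0.41864516 -0.07069615  0.03      ] 137.5112308474566 0.056335741373980674
tip [ 0.41829314 -0.06992843  0.04      ] 137.1818390918059 0.057114822155988496
tip [ 0.41794112 -0.06916072  0.05      ] 136.86132287778406 0.05789573978131825
blue foot [0.42869763 0.08042161 0.068     ] rim [0.42898193 0.08036162 0.        ]
tip [0.37479401 0.09671761 0.03      ] 163.17901911857672 0.056313053388066955
tip [0.37489795 0.09574455 0.04      ] 164.10226099607135 0.05593923493870606
tip [0.37500189 0.0947715  0.05      ] 165.03767847272366 0.055580134185795924
```

```bash
python3 -m pendant '[1,-0.001,-0.015,-0.01,-0.03, 1,-0.003,-0.045,-0.017,-0.1, 1,-0.006,-0.082,-0.017,-0.2, 1,-0.008,-0.12,-0.017,-0.3, 1,-0.011,-0.158,-0.017,-0.4, 1,-0.014,-0.194,-0.017,-0.47, 1,-0.015,-0.22,-0.017,-0.492, 1,-0.016,-0.235,-0.017,-0.492, 1,-0.0166,-0.24,-0.017,-0.492, 1,-0.0166,-0.24,-0.017,-0.492]'
python3 -c "
from h import *
go(.4597,-.1088,.036,47.3)
cv2.imwrite('pics/w12.png',robot.grab_frame('wrist'))
print(ray('top',(281,130),0),ray('side',(172,280),0))"
```

```text
t: 21.2
eef_pos: [0.459, -0.1081, 0.1896]
eef_rot: [-180.0, 0.0, 47.3]
ft_force: [0.1, -0.5, 0.3]
finger_gap: 1.001
t 21.2 p [ 0.459  -0.1081  0.1896] rot [-180.     0.    47.3] j1,j6 [-13. -61.] gap 1.001 F [ 0.1 -0.5  0.3]
shift [-0.0001  0.001 ] 0.1536 turn -0.001 rows>= 3.1
[0.77531871 0.06458464 0.        ] [0.77912159 0.07044198 0.        ]
```

View pics/w12.png

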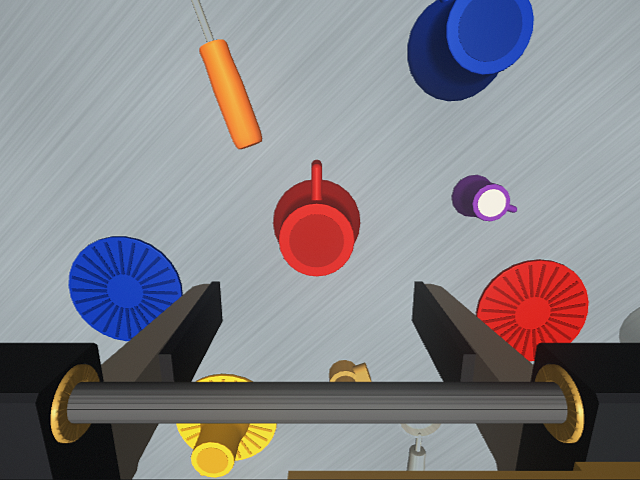

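```bash
python3 -m pendant '[1,0,0.0005,0.02,0, 1,0,0.0005,0.055,0, 1,0,0.0005,0.09,0, 1,0,0.0005,0.12,0, 1,0,0.0005,0.14,0, 1,0,0.0005,0.15,0, 0.9,0,0.0005,0.1536,0, 0.8,0,0.0005,0.1536,0, 0.5,0,0.0005,0.1536,0, 0,0,0.0005,0.1536,0]'
python3 -m pendant '[0,0,0,0,0, 0,0,0,0,0, 0,0,0,0,0]'
python3 -c "
from h import *
go(.4597,-.1088,.036,47.3)"
```

```text
t: 22.25
eef_pos: [0.4603, -0.1089, 0.037]
eef_rot: [179.9, -0.0, 47.2]
ft_force: [-0.8, -0.4, 0.2]
finger_gap: 0.674
t: 22.55
eef_pos: [0.4603, -0.1088, 0.0368]
eef_rot: [179.9, -0.1, 47.2]
ft_force: [-0.4, 1.5, 7.4]
finger_gap: 0.647
t 22.55 p [ 0.4603 -0.1088  0.0368] rot [ 1.799e+02 -1.000e-01  4.720e+01] j1,j6 [-13. -61.] gap 0.647 F [-0.4  1.5  7.4]
shift [-0.0004 -0.0004] 0.0008 turn -0.001 rows>= 0.0
```

```bash
python3 -m pendant '[0,0,0,-0.005,0, 0,0,0,-0.02,0, 0,0,0,-0.05,0, 0,0,0,-0.08,0, 0,0,0,-0.11,0, 0,0,0,-0.12,0, 0,0,0,-0.12,0]'
python3 -c "
from h import *
go(.674,-.0099,.155,90)
cv2.imwrite('pics/w13.png',robot.grab_frame('wrist'))"
```

```text
t: 23.25
eef_pos: [0.4602, -0.1088, 0.1571]
eef_rot: [179.9, -0.1, 47.2]
ft_force: [0.2, -0.1, -2.6]
finger_gap: 0.646
t 23.25 p [ 0.4602 -0.1088  0.1571] rot [ 1.799e+02 -1.000e-01  4.720e+01] j1,j6 [-13. -61.] gap 0.646 F [ 0.2 -0.1 -2.6]
shift [0.2179 0.0897] 0.0021 turn -0.747 rows>= 5.0
```

View pics/w13.png

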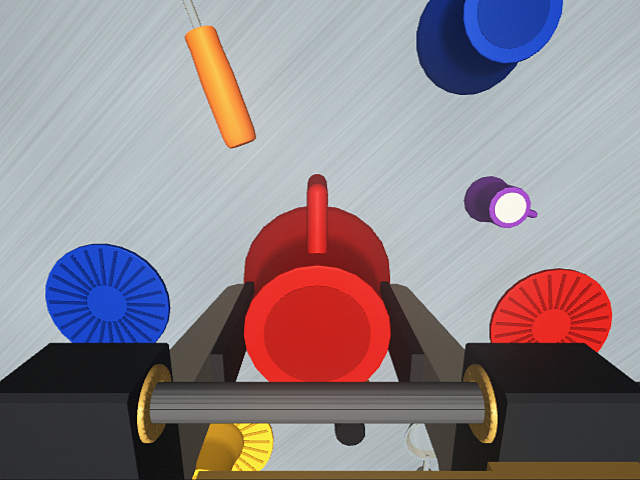

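```bash
python3 -m pendant '[0,0.012,0.005,0,-0.04, 0,0.035,0.014,0,-0.12, 0,0.065,0.027,0,-0.22, 0,0.097,0.04,0,-0.33, 0,0.13,0.053,0,-0.44, 0,0.16,0.066,0,-0.55, 0,0.187,0.077,0,-0.65, 0,0.206,0.085,0,-0.72, 0,0.2179,0.0897,0,-0.747, 0,0.2179,0.0897,0,-0.747]'
python3 -c "
from h import *
go(.674,-.0099,.0418,90)"
```

```text
t: 24.3
eef_pos: [0.674, -0.0087, 0.1541]
eef_rot: [-179.9, -0.0, 90.1]
ft_force: [-0.1, -0.3, -1.8]
finger_gap: 0.648
t 24.3 p [ 0.674  -0.0087  0.1541] rot [-179.9   -0.    90.1] j1,j6 [ -1. -91.] gap 0.648 F [-0.1 -0.3 -1.8]
shift [-0.0012 -0.    ] 0.1123 turn 0.001 rows>= 2.2
```

```bash
python3 -m pendant '[0,-0.001,0,0.015,0, 0,-0.001,0,0.04,0, 0,-0.001,0,0.065,0, 0,-0.001,0,0.087,0, 0,-0.001,0,0.1,0, 0,-0.001,0,0.106,0, 0,-0.001,0,0.109,0, 0,-0.001,0,0.109,0, 0,-0.001,0,0.109,0]'
python3 -c "
from h import *
go(.674,-.0099,.0418,90)"
```

```text
t: 25.2
eef_pos: [0.674, -0.0108, 0.0481]
eef_rot: [179.9, 0.0, 90.0]
ft_force: [-0.0, -0.6, -3.9]
finger_gap: 0.648
t 25.2 p [ 0.674  -0.0108  0.0481] rot [179.9   0.   90. ] j1,j6 [ -1. -91.] gap 0.648 F [-0.  -0.6 -3.9]
shift [ 0.0009 -0.    ] 0.0063 turn 0.0 rows>= 0.1
```

```bash
python3 -m pendant '[0,0,0,0.0015,0, 0,0,0,0.003,0, 0,0,0,0.0045,0, 0,0,0,0.0055,0, 0,0,0,0.0055,0]'
python3 -c "
from h import *
go(.674,-.0099,.0418,90)"
```

```text
t: 25.7
eef_pos: [0.6735, -0.0107, 0.042]
eef_rot: [180.0, -0.0, 90.0]
ft_force: [-2.2, -0.5, 2.6]
finger_gap: 0.648
t 25.7 p [ 0.6735 -0.0107  0.042 ] rot [180.  -0.  90.] j1,j6 [ -1. -91.] gap 0.648 F [-2.2 -0.5  2.6]
shift [0.0008 0.0005] 0.0002 turn 0.0 rows>= 0.0
```

Contact: the vertical force went from -3.9 N to +2.6 N, so the cup is resting on the mat. I open and rise.

```bash
python3 -m pendant '[0.7,0,0,0,0, 0.8,0,0,0,0, 0.95,0,0,0,0, 1,0,0,0,0, 1,0,0,-0.01,0, 1,0,0,-0.04,0, 1,0,0,-0.08,0, 1,0,0,-0.12,0, 1,0,0,-0.14,0, 1,0,0,-0.14,0]'
python3 -c "
from h import *
cv2.imwrite('pics/w14.png',robot.grab_frame('wrist'))
go(.4287,.0806,.18,73.7)"
```

```text
t: 26.7
eef_pos: [0.6756, -0.0107, 0.1863]
eef_rot: [179.6, 0.0, 90.0]
ft_force: [-0.0, -0.9, -0.3]
finger_gap: 1.0
t 26.75 p [ 0.6744 -0.0107  0.1838] rot [179.8   0.   90. ] j1,j6 [ -1. -91.] gap 0.997 F [-0.3 -0.5 -0.1]
shift [ 0.0914 -0.2457] 0.0038 turn 0.285 rows>= 5.2
```

View pics/w14.png

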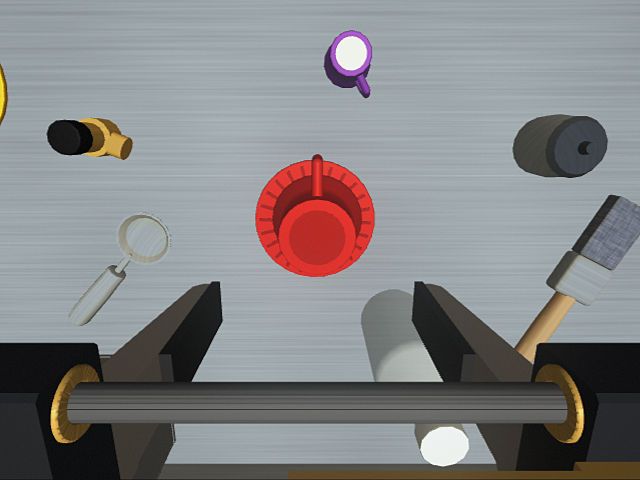

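```bash
python3 -m pendant '[1,0.005,-0.014,0,0.02, 1,0.016,-0.043,0,0.06, 1,0.031,-0.083,0,0.1, 1,0.046,-0.123,0.002,0.15, 1,0.06,-0.162,0.0038,0.2, 1,0.074,-0.2,0.0038,0.25, 1,0.085,-0.228,0.0038,0.28, 1,0.09,-0.242,0.0038,0.285, 1,0.0914,-0.2457,0.0038,0.285, 1,0.0914,-0.2457,0.0038,0.285]'
python3 -c "
from h import *
cv2.imwrite('pics/w15.png',robot.grab_frame('wrist'))
go(.4287,.0806,.036,73.7)"
```

```text
t: 27.75
eef_pos: [0.4282, 0.0807, 0.1777]
eef_rot: [180.0, 0.0, 73.8]
ft_force: [0.6, 0.4, 0.7]
finger_gap: 0.999
t 27.8 p [0.4288 0.0805 0.1778] rot [180.   -0.   73.7] j1,j6 [ 10. -63.] gap 0.999 F [ 0.5 -0.2  0.2]
shift [ 0.0001 -0.0001] 0.1418 turn 0.0 rows>= 2.8
```

View pics/w15.png

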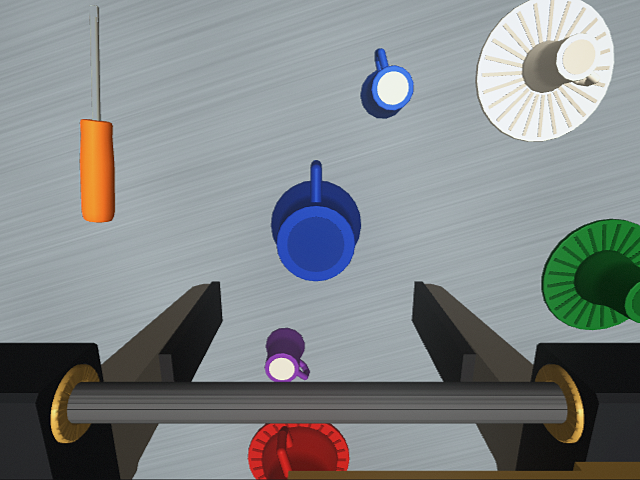

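```bash
python3 -m pendant '[1,0,0,0.02,0, 1,0,0,0.055,0, 1,0,0,0.09,0, 1,0,0,0.115,0, 1,0,0,0.13,0, 1,0,0,0.138,0, 0.9,0,0,0.1418,0, 0.8,0,0,0.1418,0, 0.5,0,0,0.1418,0, 0,0,0,0.1418,0]'
python3 -m pendant '[0,0,0,0,0, 0,0,0,0,0, 0,0,0,0,0, 0,0,0,0,0]'
```

```text
t: 28.8
eef_pos: [0.4283, 0.0807, 0.0367]
eef_rot: [179.9, -0.0, 73.7]
ft_force: [-0.2, -1.6, 0.7]
finger_gap: 0.675
t: 29.2
eef_pos: [0.4283, 0.0808, 0.0366]
eef_rot: [179.9, -0.0, 73.7]
ft_force: [-0.4, 0.3, 5.9]
finger_gap: 0.646
```

```bash
python3 -m pendant '[0,0,0,-0.005,0, 0,0,0,-0.02,0, 0,0,0,-0.05,0, 0,0,0,-0.08,0, 0,0,0,-0.11,0, 0,0,0,-0.12,0, 0,0,0,-0.12,0]'
python3 -c "
from h import *
cv2.imwrite('pics/w16.png',robot.grab_frame('wrist'))
go(.3808,-.2932,.155,73.7)"
```

```text
t: 29.9
eef_pos: [0.4283, 0.0808, 0.1569]
eef_rot: [179.9, -0.1, 73.7]
ft_force: [-0.5, -0.0, -2.2]
finger_gap: 0.648
t 29.95 p [0.4275 0.0806 0.1557] rot [180.   -0.   73.7] j1,j6 [ 10. -63.] gap 0.645 F [ 0.2 -0.2 -3.3]
shift [-0.3719  0.0602] 0.0007 turn -0.0 rows>= 7.5
```

View pics/w16.png

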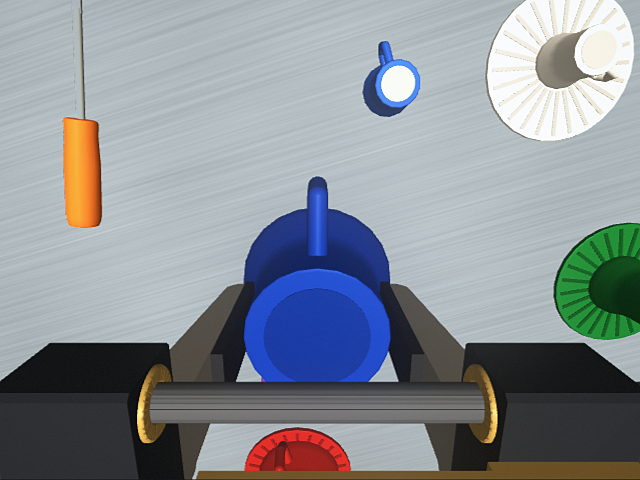

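The blue cup is held upright with its foot at about (317,333). I carry it to the blue mat.

```bash
python3 -m pendant '[0,-0.014,0.002,0,0, 0,-0.04,0.0065,0,0, 0,-0.078,0.0125,0,0, 0,-0.118,0.019,0,0, 0,-0.16,0.026,0,0, 0,-0.2,0.0325,0,0, 0,-0.24,0.039,0,0, 0,-0.28,0.045,0,0, 0,-0.315,0.051,0,0, 0,-0.34,0.055,0,0]'
python3 -m pendant '[0,-0.016,0.0025,0,0, 0,-0.026,0.004,0,0, 0,-0.032,0.005,0,0, 0,-0.032,0.005,0,0, 0,-0.032,0.005,0,0]'
python3 -c "
from h import *
go(.3808,-.2932,.0416,73.7)"
```

```text
t: 30.95
eef_pos: [0.3834, -0.2626, 0.1539]
eef_rot: [-179.8, -0.0, 73.6]
ft_force: [0.3, 1.0, -2.5]
finger_gap: 0.649
t: 31.45
eef_pos: [0.3806, -0.2925, 0.1555]
eef_rot: [-179.9, -0.0, 73.7]
ft_force: [-0.3, -0.0, -2.4]
finger_gap: 0.648
t 31.45 p [ 0.3806 -0.2925  0.1555] rot [-179.9   -0.    73.7] j1,j6 [ -38. -111.] gap 0.648 F [-0.3 -0.  -2.4]
shift [-0.0007  0.0004] 0.1139 turn -0.0 rows>= 2.3
```

```bash
python3 -m pendant '[0,-0.0005,0.0003,0.015,0, 0,-0.0005,0.0003,0.04,0, 0,-0.0005,0.0003,0.065,0, 0,-0.0005,0.0003,0.087,0, 0,-0.0005,0.0003,0.1,0, 0,-0.0005,0.0003,0.106,0, 0,-0.0005,0.0003,0.109,0, 0,-0.0005,0.0003,0.109,0, 0,-0.0005,0.0003,0.109,0]'
python3 -c "
from h import *
go(.3808,-.2932,.0416,73.7)"
```

```text
t: 32.35
eef_pos: [0.3814, -0.2941, 0.0477]
eef_rot: [179.9, 0.0, 73.7]
ft_force: [-0.2, -0.1, -2.6]
finger_gap: 0.65
t 32.35 p [ 0.3814 -0.2941  0.0477] rot [179.9   0.   73.7] j1,j6 [ -38. -112.] gap 0.65 F [-0.2 -0.1 -2.6]
shift [ 0.0007 -0.0008] 0.0061 turn -0.0 rows>= 0.1
```

```bash
python3 -m pendant '[0,0,0,0.0015,0, 0,0,0,0.003,0, 0,0,0,0.0045,0, 0,0,0,0.0055,0, 0,0,0,0.0055,0]'
```

```text
t: 32.85
eef_pos: [0.381, -0.2939, 0.0417]
eef_rot: [180.0, 0.0, 73.7]
ft_force: [-1.4, -0.2, 1.7]
finger_gap: 0.648
```

```bash
python3 -m pendant '[0.7,0,0,0,0, 0.8,0,0,0,0, 0.95,0,0,0,0, 1,0,0,0,0, 1,0,0,-0.01,0, 1,0,0,-0.04,0, 1,0,0,-0.08,0, 1,0,0,-0.12,0, 1,0,0,-0.15,0, 1,0,0,-0.18,0]'
python3 -c "
from h import *
cv2.imwrite('pics/w17.png',robot.grab_frame('wrist'))
cv2.imwrite('pics/t17.png',robot.grab_frame('top'))
cv2.imwrite('pics/s17.png',robot.grab_frame('side'))
go(.3808,-.2932,.0416,73.7)"
```

```text
t: 33.85
eef_pos: [0.3808, -0.2937, 0.2239]
eef_rot: [179.9, 0.0, 73.7]
ft_force: [1.1, -0.7, 0.5]
finger_gap: 0.997
t 34.0 p [ 0.3818 -0.2945  0.2239] rot [1.798e+02 1.000e-01 7.370e+01] j1,j6 [ -38. -112.] gap 0.999 F [ 0.4 -0.4 -0.8]
shift [ 0.001  -0.0014] 0.1823 turn -0.0 rows>= 3.6
```

View pics/w17.png

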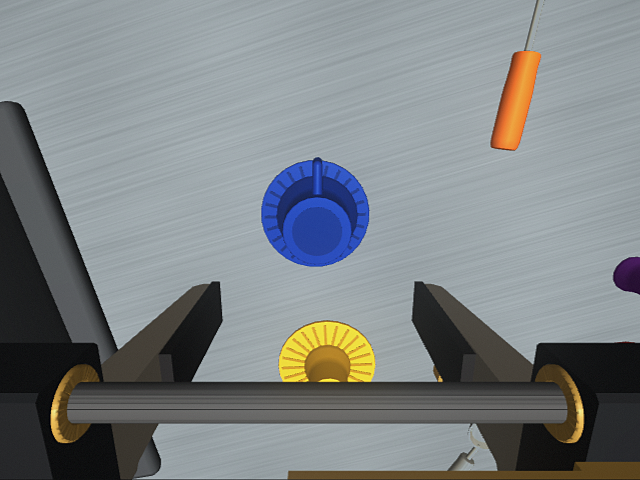

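View pics/t17.png

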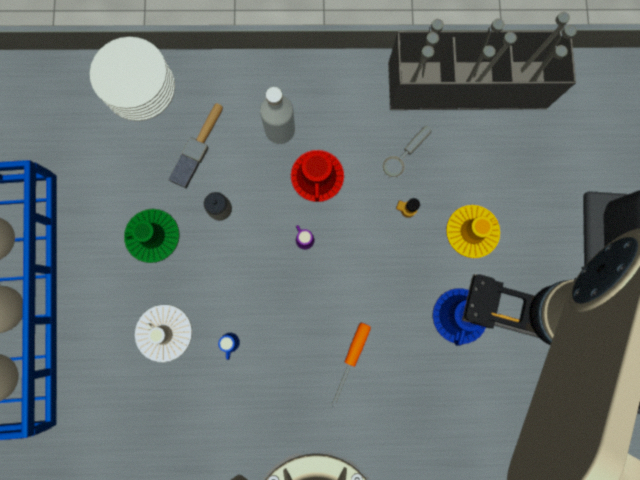

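View pics/s17.png

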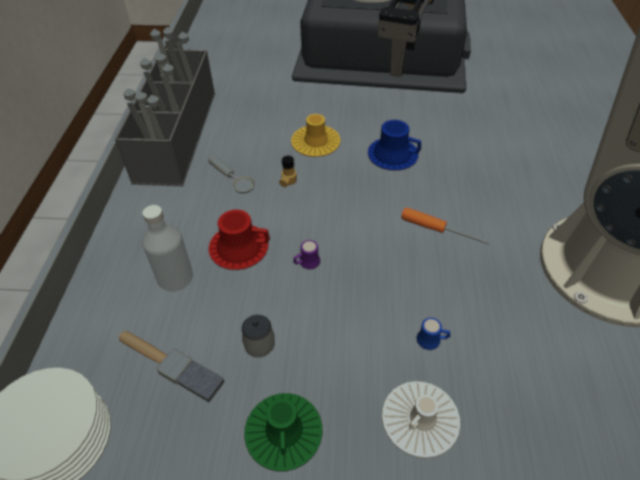

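```bash
python3 -c "
from h import *
M=dict(blue=(.3808,-.2932),red=(.674,-.0099),green=(.5516,.3285),yellow=(.553,-.3297),white=(.356,.299))
S=dict(blue=(395.5,130.5,.073),red=(236,219.5,.073),green=(284,411.5,.061),yellow=(316,121,.061),white=(428,407,.047))
for k,(u,v,z) in S.items():print('side',k,((ray('side',(u,v),z)[:2]-M[k])*1000).round(1))
for k,u,v,z in(('red',317,162.5,.073),('green',143,230.5,.061),('white',157,334,.047),('yellow',481.5,226.5,.061)):print('top',k,((ray('top',(u,v),z)[:2]-M[k])*1000).round(1))
p=([.3808,-.2937,.2239],[180,0,73.7]);print('wrist blue',ray('wrist',(317,231.5),.073,p),ray('wrist',(315.5,213),.005,p))
cv2.imwrite('pics/sz.png',cv2.resize(cv2.imread('pics/s17.png')[90:470,200:480],None,fx=1.55,fy=1.55,interpolation=cv2.INTER_CUBIC))
"
```

```text
side blue [0.3 8.3]
side red [-4.2 -4.2]
side green [-4.2 -5. ]
side yellow [-2.7  4.2]
side white [-4.6  0.4]
top red [6.  0.2]
top green [ 0.  -2.9]
top white [-0.8 -2.2]
top yellow [-0.8  1.5]
wrist blue [ 0.38323028 -0.29210275  0.073     ] [ 0.37985509 -0.2926348   0.005     ]
```

View pics/sz.png

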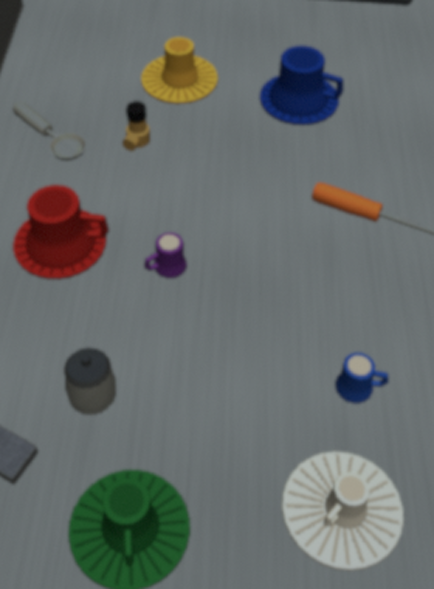

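```bash
python3 -c "
from h import *
print(ray('side',(394.6,127.8),.073)[:2]-(.3808,-.2932))
print(robot.job_done())"
```

```text
[ 0.00195364 -0.0007745 ]
the job is handed in; nothing more can be done
None
```

All five cups are standing mouth down on the drip mats of their own colours, and I handed the job in at about t = 34 s. I moved them one at a time: white, green, yellow, red, then blue.

- **Final pictures:** In the top and side views every cup stands upright on its mat, and the arm is raised clear with the gripper open.
- **Offsets from the mat centres:** Most readings are about 5 mm or less, against the 14 mm limit. Two were larger:
  - The red cup read about 6 mm, from points I picked by eye in the top and side views, and those two readings disagreed in direction.
  - The blue cup first read 8 mm in the side view because I picked the wrong point. Picked again from a magnified picture, it was about 2 mm. The wrist view gave about 3 mm.
- **Force:** The white cup was pressed onto its mat with about 20 N before I eased off and released it. The other four touched down at 6 N or less. I saw no slip in the grip, tipping or dropping.

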